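# Snap a detergent-tablet box shut, corner to opposite corner

### The arm

A 6-joint arm with a two-finger parallel gripper is mounted at the origin on a cart in front of the work surface, level with it; the furniture and walls round the work are solid. World frame = base frame: x ahead of the robot, y to its left, z up, the work surface at z = 0. Lengths are in mm, angles in rad, forces in N, time in s.
With the tool pointing down it reaches from about 325 to 875 mm from the base axis. Payload 4.4 kg.
Tool frame: the origin (TCP) lies on the centre line of the jaws, within the pads' length; the fingertips stand ahead of it and the grasp point (between the pads) lies 6 mm ahead of it (ctrl.tcp_to_tips is the z of the fingertips in the tool frame, in mm); z points along the fingers, y is the direction in which the jaws open and shut (so a half turn about z gives the same grasp; the last joint's range is limited). The gripper opens to 85 mm and grips with 20 to 120 N. Pads are 22 mm wide; open, the fingers measure 114 mm over their backs; the gripper's body (76 mm by 85 mm) begins 54 mm behind the grasp point. The pads swing forward as they close: fully open they stand 13 mm farther back than shut.
Start: joints at [1.056, 0.207, 1.542, -0, 1.393, -0.15], TCP at [204.611, 537.366, 256.282] pointing down, gripper open.
Joint ranges: [-2.73, 2.73], [-0.86, 2.22], [0.23, 2.46], [-1.11, 4.25], [0.08, 2.63], [-2.82, 2.82]. Speed limits (rad/s): [2.79, 2.79, 3.14, 3.14, 3.14, 3.14].

### API

Orientations are given as a 3x3 rotation matrix whose columns are the frame's x, y, z axes.
In Python, from plant import ctrl, sensors, optics gives the robot as it stands. Calls block until the motion is done:
- ctrl.move_ptp(position, orientation): joint-space move of the TCP to a pose.
- ctrl.move_l(position, rot=None, vel=150, threshold=None): straight line of the TCP; rot=None keeps the orientation; vel is the mean speed in mm/s. With threshold (N) it stops when the force on the tool has changed by that much, and returns True; else False.
- ctrl.set_joints(angles): joint-space move.
- ctrl.gripper_to(opening, force=None): finger opening in mm; force is the grip in N (None keeps the last); returns when the fingers have stopped.
- ctrl.hold(seconds).
- ctrl.solve_ik(position, orientation): joint angles nearest the present ones, or None.
- sensors.read_state(): the state.
- optics.grab_frame(name): name is "scene" or "top" or "wrist"; returns (picture, depth): 384x512x3 uint8, red, green, blue; 384x512 float32, mm along the optical axis (not along the pixel's ray), 0 where there is no reading.
- optics.camera_params(name): a dict with "mtx" (3x3 intrinsics, pixels), "k1" (the pictures are not rectified: a ray, as slopes to the right and down, at radius r is drawn at 1 + k1 r^2 times it, then the intrinsics apply), "R" (3x3) and "t" (3): a world point X has camera coordinates R X + t; the wrist camera has in their place "T_tool_cam" (4x4, takes a point from camera to tool coordinates, whose origin is the TCP and whose axes are the flange's). Camera axes: x right, y down, z forward; pixel columns grow to the right and rows downward; lengths in mm; the calibration is good to about 2 mm. A picture is of the moment at which its call begins: read the wrist's pose just before it. camera_params takes no time and is no camera call.
A pose or a line that the arm cannot do raises ctrl.MotionError and nothing moves.
- ctrl.finish_job(): hands the job in, once; it reports no verdict.
The state is a dict: "t": time; "q": joint angles; "qvel": joint speeds; "tau": joint torques, N m; "eef_pos": TCP position; "eef_rot": TCP orientation; "force": force on the tool from outside, world axes, zero at the start; "wrist_torque": the same for the moment, N m; "grip_width": finger opening in mm.
Only numpy, scipy, OpenCV 4.12 (cv2) and the standard library are available. Lean on these libraries where they do the work, as an engineer would, in place of code of your own. Each camera call takes 0.05 s, during which the arm holds its last target.

### The job

Close the grey detergent-tablet box properly: its lid is on, but the four green clips still stand up. Press each clip fully down until it snaps over the rim and lies flat, one at a time in opposite-corner order: after the first clip do the one diagonally across from it, then the last two. Leave the things around the box where they stand.

Things in the scene. Friction and masses are not known exactly. Their poses are not given: they have to be found in the camera images.
- box: Grey plastic tub, white lid on, fixed to the worktop left or right of the sink; rim and lid 176 x 128 mm, lid top 86 mm up. Origin: centre of its underside; x along its long side, z up. Two green clips are hinged on the lid along each long side; hinge lines run along x at y = +24 and -24 mm, 89 mm above the worktop. Clips 1 and 3 are diagonally opposite, and so are 2 and 4.
- clip_1_tab (a point): Clip 1: hinge at x -52, y +24 mm in the box's frame, clip reaching out to +y. Point on its upper face, mid-width, 40 mm from the hinge; it turns with the clip. Each clip: green plate 36 mm wide, 4 thick, 61 long from the hinge (last 12 mm a 28 mm wide tab), with a 21 mm lip turned down 46 mm from the hinge. Snapped down it lies level, upper face 92 mm above the worktop.
- clip_2_tab (a point): Same point on clip 2: hinge at x +52, y +24 mm in the box's frame, reaching out to +y.
- clip_3_tab (a point): Same point on clip 3: hinge at x +52, y -24 mm in the box's frame, reaching out to -y.
- clip_4_tab (a point): Same point on clip 4: hinge at x -52, y -24 mm in the box's frame, reaching out to -y.
- clip_1 (a joint): Angle of clip 1, rad: 0 = level, snapped over the rim; grows as the clip is raised, stop at 0.9. Starts at 0.5 to 0.8 and stays where it is left. At about 0.2 its lip meets the rim's spring catch; a downward push of about 5 to 8 N takes it past, then it snaps to about 0 and stays.
- clip_2 (a joint): Angle of clip 2, likewise.
- clip_3 (a joint): Angle of clip 3, likewise.
- clip_4 (a joint): Angle of clip 4, likewise.
- tray: Bystander: oval galvanised tray, 208 x 278 x 95 mm, holding two grey wool balls. Origin: centre of its underside.
- wax_pot: Bystander: low white pot with tan lid, 62 mm wide, 35 mm high. Origin: centre of its underside.
- thread_red: Bystander: reel of red thread, 31 mm wide, 43 mm high, standing. Origin: centre of its underside.
- candle_jar: Bystander: glass jar with a green candle, 76 mm wide, 90 mm high. Origin: centre of its underside.
- scoop: Bystander: light grey measuring scoop, 68 x 109 x 48 mm. Origin: centre of its underside.

How it is judged (in metres and radians):
On the way, in this order (a step that is already met when the one before it is completed fails the run):
1. a first clip is snapped down, the other three still up (((value of joint clip_1 below 0.06 rad and value of joint each of clip_2, clip_3, clip_4 above 0.12 rad) or (value of joint clip_2 below 0.06 rad and value of joint each of clip_1, clip_3, clip_4 above 0.12 rad) or (value of joint clip_3 below 0.06 rad and value of joint each of clip_1, clip_2, clip_4 above 0.12 rad) or (value of joint clip_4 below 0.06 rad and value of joint each of clip_1, clip_2, clip_3 above 0.12 rad))), for 0.1 s.
2. the diagonally opposite clip is snapped down too, the other two still up (((value of joint each of clip_1, clip_3 below 0.06 rad and value of joint each of clip_2, clip_4 above 0.12 rad) or (value of joint each of clip_2, clip_4 below 0.06 rad and value of joint each of clip_1, clip_3 above 0.12 rad))), for 0.1 s.
3. a third clip is snapped down, the fourth still up (((value of joint each of clip_1, clip_3, clip_2 below 0.06 rad and value of joint clip_4 above 0.12 rad) or (value of joint each of clip_1, clip_3, clip_4 below 0.06 rad and value of joint clip_2 above 0.12 rad) or (value of joint each of clip_2, clip_4, clip_1 below 0.06 rad and value of joint clip_3 above 0.12 rad) or (value of joint each of clip_2, clip_4, clip_3 below 0.06 rad and value of joint clip_1 above 0.12 rad))), for 0.1 s.
At the end, for the whole second after the job is handed in: All four clips are snapped over the rim and lie level, each within 0.06 rad of fully down (value of joint each of clip_1, clip_2, clip_3, clip_4 below 0.06 rad); the robot touches nothing.
It fails at once if a thing beside the box (tray, wax pot, thread reel, candle jar, scoop) is moved by more than 20 mm (distance of any of tray, wax_pot, thread_red, candle_jar, scoop from where it was at the start of the episode above 0.02 m).
It also fails if it takes over 48 s, if anything falls off the work surface, if the arm or the gripper's body presses on something with over 40 N, if the wrist force passes 120 N, or if a joint passes its speed limit or range.

## Working session

There is one attempt and no reset: what is moved stays moved. The work goes in short steps, each a Python script; the robot and the scene stay as the last script left them, time stands still between calls to the robot, and variables do not carry over. Pictures are saved under pics/ and viewed, and the job is handed in when it is done.

```bash
ls; mkdir -p pics; python3 - <<'E'
from plant import ctrl, sensors, optics
import cv2, numpy as np
print(sensors.read_state(), ctrl.tcp_to_tips)
for n in ("scene","top"):
    im,d=optics.grab_frame(n); cv2.imwrite(f"pics/{n}0.png",cv2.cvtColor(im,cv2.COLOR_RGB2BGR)); np.save(f"pics/{n}0d.npy",d); np.save(f"pics/{n}0i.npy",im)
    print(optics.camera_params(n))
print(optics.camera_params("wrist"))
E
```

```text
pics
{'t': 0.0, 'q': array([ 1.05649132e+00,  2.07415095e-01,  1.54295756e+00, -1.08393405e-05,
        1.39350325e+00, -1.50513292e-01]), 'qvel': array([-0.00040837,  0.00017883, -0.00022724,  0.00016955, -0.0003542 ,
       -0.00039515]), 'tau': array([-1.71367388e-03, -3.83042872e+01, -2.91587949e+01, -2.99868998e-04,
        1.06381177e-02, -9.18308672e-06]), 'eef_pos': array([204.26828482, 536.74311471, 255.12677107]), 'eef_rot': array([[-9.34554876e-01,  3.55817289e-01, -1.11391271e-03],
       [ 3.55818878e-01,  9.34552809e-01, -1.99313085e-03],
       [ 3.31819836e-04, -2.25904133e-03, -9.99997393e-01]]), 'force': array([ 0.26949233, -0.23301892, -0.16613755]), 'wrist_torque': array([0.01475482, 0.00913154, 0.03646404]), 'grip_width': 85.60895537247812} 25.0
{'mtx': array([[382.61373031,   0.        , 257.58193868],
       [  0.        , 382.61373031, 189.31654664],
       [  0.        ,   0.        ,   1.        ]]), 'k1': -0.011677451380881903, 'R': array([[-0.84586604, -0.53315288,  0.01608244],
       [-0.23829794,  0.35074966, -0.90564274],
       [ 0.47720512, -0.769884
[... 323 characters left out ...]
    [-0.9897198 ,  0.00194999, -0.14300668],
       [ 0.14296808, -0.01344439, -0.98963598]]), 't': array([ -90.28823203,  419.81907749, 1380.96385697])}
{'mtx': array([[300.76000778,   0.        , 252.92834969],
       [  0.        , 300.76000778, 193.78494883],
       [  0.        ,   0.        ,   1.        ]]), 'k1': -0.07937840430357815, 'T_tool_cam': array([[ 2.14078816e-04, -9.62465387e-01, -2.71404372e-01,
         6.85421145e+01],
       [ 9.99999738e-01,  3.93908713e-04, -6.08113794e-04,
        -4.08592496e-01],
       [ 6.92197025e-04, -2.71404171e-01,  9.62465219e-01,
        -1.18679696e+02],
       [ 0.00000000e+00,  0.00000000e+00,  0.00000000e+00,
         1.00000000e+00]])}
```

View pics/scene0.png

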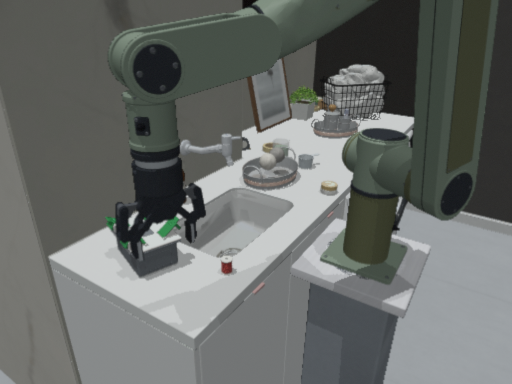

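View pics/top0.png

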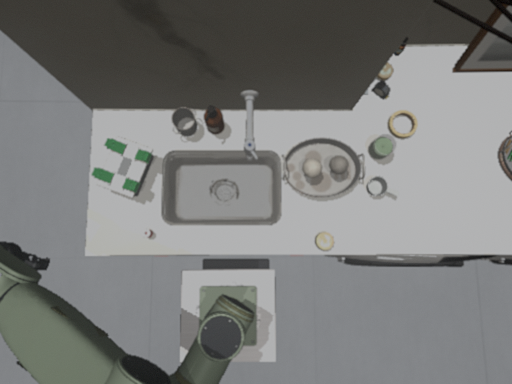

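The box is left of the sink, at about (123,167) in the top view, with green clips at its four corners. The red reel is at (149,234) and the arm is clear of the box in this view. I'll zoom in and build points from the depth.

```bash
cat > h.py <<'E'
import numpy as np, cv2
from plant import ctrl, sensors, optics
def rays(P,uv):
    k=P['k1']; M=P['mtx']
    uv=np.asarray(uv,float).reshape(-1,2)
    return cv2.undistortPoints(uv.reshape(-1,1,2),M,np.array([k,0,0,0.])).reshape(-1,2)
def to_world(P,uv,d):
    n=rays(P,uv); c=np.c_[n,np.ones(len(n))]*np.asarray(d)[:,None]
    return (c-P['t'])@P['R']
def on_plane(P,uv,z):
    n=rays(P,uv); D=np.c_[n,np.ones(len(n))]@P['R']; C=-P['R'].T@P['t']
    s=(z-C[2])/D[:,2]; return C+D*s[:,None]
E
python3 - <<'E'
from h import *
im=np.load('pics/top0i.npy'); d=np.load('pics/top0d.npy'); P=optics.camera_params('top')
cr=im[125:210,80:170]; cv2.imwrite('pics/topc.png',cv2.resize(cv2.cvtColor(cr,cv2.COLOR_RGB2BGR),None,fx=7,fy=7,interpolation=cv2.INTER_CUBIC)[:600])
I=im.astype(int); g=((I[...,1]-I[...,0]>30)&(I[...,1]-I[...,2]>20)).astype(np.uint8)
g[:, 200:]=0
n,l,s,c=cv2.connectedComponentsWithStats(g)
for i in range(1,n):
    if s[i,4]<15: continue
    v,u=np.where((l==i)&(d>0)); W=to_world(P,np.c_[u,v],d[v,u])
    m=W.mean(0); C=np.cov((W-m)[:,:2].T)
    # tilt
    A=np.c_[W[:,:2]-m[:2],np.ones(len(W))]; co,*_=np.linalg.lstsq(A,W[:,2],rcond=None)
    print(i,s[i],c[i].round(1),'mean',m.round(1),'z',W[:,2].min().round(),W[:,2].max().round(),'grad',co.round(2),'tilt',np.arctan(np.hypot(*co[:2])).round(2))
# lid z
v,u=np.mgrid[130:205,85:165]; v=v.ravel();u=u.ravel(); W=to_world(P,np.c_[u,v],d[v,u])
w=(W[:,2]>78)&(W[:,2]<93)&(g[v,u]==0)
pts=W[w]; r=cv2.minAreaRect(pts[:,:2].astype(np.float32)); print(w.sum(),pts.mean(0),r)
w=(abs(W[:,2])<10); print('table z',np.median(W[w,2]))
E
```

```text
1 [105 139  21  15 179] [115.1 145.4] mean [557.7 366.3 105.8] z 89.0 128.0 grad [  0.2    0.54 105.8 ] tilt 0.52
2 [135 150  15  12 111] [142.  155.3] mean [523.1 276.  111.7] z 89.0 133.0 grad [ -0.17  -0.65 111.73] tilt 0.59
3 [ 92 168  21  15 176] [102.5 174.6] mean [460.2 402.7 105.2] z 85.0 124.0 grad [  0.13   0.56 105.23] tilt 0.52
4 [123 179  15  12 113] [129.8 184.5] mean [426.6 311.9 111.3] z 88.0 130.0 grad [ -0.2   -0.65 111.29] tilt 0.6
1451 [492.26177298 339.62541667  85.73072221] ((493.62066650390625, 339.08441162109375), (129.71734619140625, 177.58328247070312), 71.12688446044922)
table z -0.707748587996339
```

View pics/topc.png

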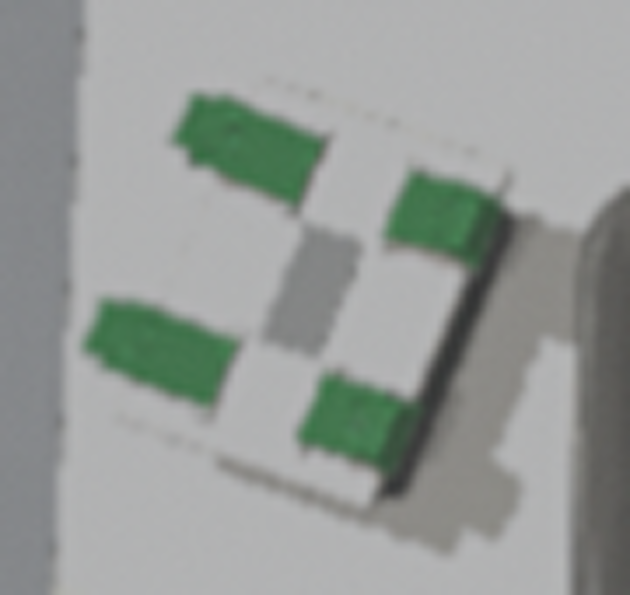

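The fit agrees with the given sizes:
- The lid rectangle measures 130×178 mm (given 128×176), at z 85.7.
- The clip spacing is 104.1 mm.
- The long axis lies at −20.4°.

I'll press the first clip with shut fingers and then look.

```bash
cat >> h.py <<'E'
C0=np.array([492.5,339.2]); a=np.deg2rad(-20.4)
bx=np.array([np.cos(a),np.sin(a)]); by=np.array([-np.sin(a),np.cos(a)])
HX={1:(-52,1),2:(52,1),3:(52,-1),4:(-52,-1)}
def xy(i,r=37):
    x,s=HX[i]; return C0+bx*x+by*s*(24+r)
def rot(s=1):
    z=np.array([0,0,-1.]); y=np.r_[bx,0]*s; return np.c_[np.cross(y,z),y,z]
def best():
    q=sensors.read_state()['q']; o=[]
    for s in (1,-1):
        k=ctrl.solve_ik(np.r_[xy(1),200],rot(s))
        if k is not None: o.append((np.abs(np.array(k)-q).max(),s))
    print(o); return min(o)[1]
def press(i,s,hi=165,lo=88,thr=22):
    T=ctrl.tcp_to_tips; p=xy(i)
    ctrl.move_l(np.r_[p,hi+T],rot(s),vel=150) if np.linalg.norm(sensors.read_state()['eef_pos'][:2]-p)<300 and i!=1 else ctrl.move_ptp(np.r_[p,hi+T],rot(s))
    f0=sensors.read_state()['force']
    hit=ctrl.move_l(np.r_[p,lo+T],vel=35,threshold=thr)
    st=sensors.read_state(); print(i,'hit',hit,'tip z',(st['eef_pos'][2]-T).round(1),'xyerr',(st['eef_pos'][:2]-p).round(1),'dF',(st['force']-f0).round(1),'t',round(st['t'],2))
    ctrl.move_l(np.r_[p,hi+T],vel=120)
def snap(name,fn):
    im,d=optics.grab_frame(name); cv2.imwrite(f'pics/{fn}.png',cv2.cvtColor(im,cv2.COLOR_RGB2BGR)); return im,d
E
python3 - <<'E'
from h import *
print(xy(1),xy(2),xy(3),xy(4))
ctrl.gripper_to(0); print('T',ctrl.tcp_to_tips)
s=best(); print(s); press(1,s); print(sensors.read_state()['t']); snap('wrist','w1')
im,d=snap('scene','s1')
E
```

```text
[465.02423143 414.49994782] [562.50155834 378.2484549 ] [519.97576857 263.90005218] [422.49844166 300.1515451 ]
T 25.0
[(np.float64(1.0957372601680573), 1), (np.float64(2.0458553934217356), -1)]
1
1 hit False tip z 91.6 xyerr [0.4 0.2] dF [-5.1 -2.7 17.1] t 4.35
5.1417
```

```bash
python3 -c "
import cv2,numpy as np
a=cv2.imread('pics/w1.png');b=cv2.imread('pics/s1.png')[190:290,90:220]
b=cv2.resize(b,(500,384));cv2.imwrite('pics/c1.png',cv2.resize(np.hstack([a,b]),(800,304)))"
```

```text
(no output)
```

View pics/c1.png

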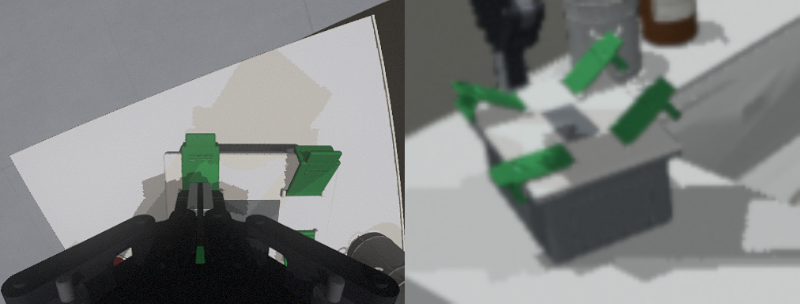

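In the wrist view the pressed clip, at about (200,165), looks flat while its neighbour at (315,170) is raised. I'll check this numerically with the wrist depth.

```bash
cat >> h.py <<'E'
def clips(name='wrist'):
    P=optics.camera_params(name); st=sensors.read_state()
    im,d=optics.grab_frame(name)
    if name=='wrist':
        T=np.eye(4);T[:3,:3]=st['eef_rot'];T[:3,3]=st['eef_pos']; M=np.linalg.inv(T@P['T_tool_cam']); P=dict(P,R=M[:3,:3],t=M[:3,3])
    I=im.astype(int); g=(I[...,1]-I[...,0]>25)&(I[...,1]-I[...,2]>15)&(d>0)
    v,u=np.where(g); W=to_world(P,np.c_[u,v],d[v,u])
    L=np.c_[(W[:,:2]-C0)@bx,(W[:,:2]-C0)@by,W[:,2]]
    for i,(x,s) in HX.items():
        m=(abs(L[:,0]-x)<25)&(L[:,1]*s>15)&(L[:,1]*s<100)&(L[:,2]>85)
        if m.sum()<8: print(name,i,'few',m.sum()); continue
        k=L[m]; y=k[:,1]*s-24; f=np.polyfit(y,k[:,2],1)
        print(name,i,m.sum(),'z max',k[:,2].max().round(1),'y range',y.min().round(),y.max().round(),'tilt',np.arctan(f[0]).round(2), 'x med',np.median(k[:,0]).round(1))
E
python3 - <<'E'
from h import *
clips('wrist'); clips('scene'); clips('top')
E
```

```text
wrist 1 2910 z max 213.9 y range 7.0 63.0 tilt -0.01 x med -51.6
wrist 2 2932 z max 124.9 y range -0.0 55.0 tilt 0.39 x med 50.5
wrist 3 154 z max 113.0 y range -6.0 21.0 tilt 0.66 x med 63.2
wrist 4 202 z max 110.3 y range 5.0 19.0 tilt 0.64 x med -52.3
scene 1 213 z max 165.7 y range 0.0 63.0 tilt 0.01 x med -54.7
scene 2 145 z max 122.6 y range -2.0 54.0 tilt 0.32 x med 47.1
scene 3 193 z max 130.0 y range -5.0 47.0 tilt 0.56 x med 48.5
scene 4 204 z max 130.0 y range -5.0 44.0 tilt 0.58 x med -56.4
top 1 167 z max 176.0 y range 0.0 61.0 tilt -0.05 x med -52.7
top 2 183 z max 123.5 y range -2.0 52.0 tilt 0.53 x med 51.5
top 3 127 z max 130.5 y range -1.0 47.0 tilt 0.49 x med 50.8
top 4 66 z max 129.8 y range 2.0 47.0 tilt 0.65 x med -54.7
```

Clip 1 is level in all three views and the other three are up. Next is clip 3, the diagonal one.

```bash
python3 - <<'E'
from h import *
press(3,1); clips('wrist'); clips('scene')
E
```

```text
3 hit False tip z 91.4 xyerr [0.3 0.1] dF [-6.7 -4.  18.5] t 8.96
wrist 1 4370 z max 95.8 y range -1.0 57.0 tilt -0.0 x med -51.2
wrist 2 4874 z max 120.5 y range -1.0 48.0 tilt 0.53 x med 51.7
wrist 3 3762 z max 95.7 y range -5.0 58.0 tilt -0.0 x med 52.4
wrist 4 4051 z max 130.3 y range -5.0 47.0 tilt 0.64 x med -50.8
scene 1 221 z max 94.9 y range -4.0 64.0 tilt -0.01 x med -54.0
scene 2 152 z max 123.0 y range 1.0 55.0 tilt 0.32 x med 47.7
scene 3 146 z max 95.8 y range -6.0 58.0 tilt 0.0 x med 49.6
scene 4 224 z max 129.4 y range -5.0 44.0 tilt 0.57 x med -56.1
```

```bash
python3 - <<'E'
from h import *
press(2,1); clips('wrist'); clips('scene')
E
```

```text
2 hit False tip z 91.7 xyerr [0.4 0.2] dF [-4.7 -1.3 15.1] t 13.17
wrist 1 3334 z max 95.2 y range -0.0 63.0 tilt -0.01 x med -51.3
wrist 2 2897 z max 215.2 y range 7.0 63.0 tilt -0.02 x med 51.8
wrist 3 205 z max 95.0 y range 11.0 34.0 tilt -0.02 x med 51.8
wrist 4 147 z max 113.4 y range -6.0 22.0 tilt 0.64 x med -61.4
scene 1 217 z max 94.6 y range -3.0 63.0 tilt -0.01 x med -54.1
scene 2 167 z max 94.8 y range -0.0 63.0 tilt -0.01 x med 50.5
scene 3 139 z max 95.4 y range -5.0 59.0 tilt -0.01 x med 50.0
scene 4 214 z max 129.3 y range -5.0 44.0 tilt 0.57 x med -55.5
```

```bash
python3 - <<'E'
from h import *
press(4,1)
st=sensors.read_state(); ctrl.move_l(st['eef_pos']+[0,0,60],vel=120)
clips('wrist'); clips('scene'); clips('top')
im,d=snap('top','tend'); snap('wrist','wend')
i0=cv2.imread('pics/top0.png'); i1=cv2.imread('pics/tend.png')
print(sensors.read_state()['t'],sensors.read_state()['force'])
cv2.imwrite('pics/end.png',cv2.resize(np.hstack([i1,cv2.imread('pics/wend.png')]),(800,300)))
E
```

```text
4 hit True tip z 91.8 xyerr [0.2 0.1] dF [-2.4 -0.6  7.8] t 17.3
wrist 1 3147 z max 95.5 y range -1.0 62.0 tilt -0.0 x med -52.1
wrist 2 2991 z max 95.4 y range -1.0 63.0 tilt -0.01 x med 51.2
wrist 3 2355 z max 95.7 y range -5.0 58.0 tilt -0.0 x med 51.4
wrist 4 2438 z max 95.6 y range -5.0 58.0 tilt -0.0 x med -52.0
scene 1 218 z max 94.2 y range -3.0 63.0 tilt -0.0 x med -54.0
scene 2 169 z max 94.3 y range 1.0 63.0 tilt -0.01 x med 50.1
scene 3 149 z max 94.4 y range -5.0 58.0 tilt -0.0 x med 49.8
scene 4 183 z max 94.8 y range -6.0 58.0 tilt -0.01 x med -54.2
top 1 few 0
top 2 169 z max 98.6 y range -2.0 60.0 tilt -0.02 x med 53.3
top 3 176 z max 97.7 y range -3.0 60.0 tilt 0.01 x med 51.4
top 4 165 z max 232.7 y range -0.0 59.0 tilt 0.13 x med -51.8
18.9583 [ 0.3901093  -0.8789805  -0.21354783]
```

View pics/end.png

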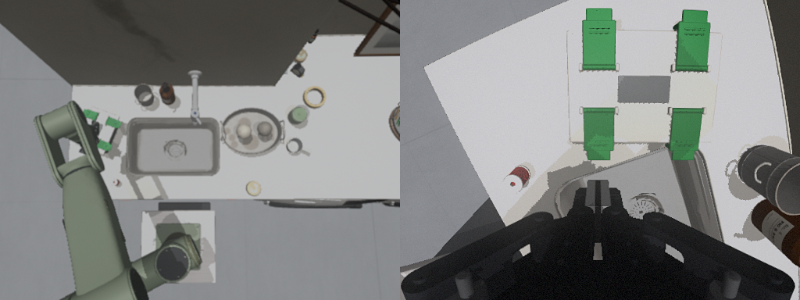

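The wrist view (right half) shows all four clips flat, with the reel at (515,178) upright. In the top view (left half) the bystanders stand where they did at the start. The arm is clear of everything.

```bash
python3 -c "
from plant import ctrl
print(ctrl.finish_job())"
```

```text
the job is handed in; nothing more can be done
None
```

I closed the box and handed the job in at about 19 s. With the gripper shut, I pressed the four clips down from above one at a time, in the order 1, 3, 2, 4.

**Clips:** depth checks after each of the first three presses showed that clip down and the rest still up. At the end, the wrist and scene cameras both measured all four level, within about 0.01 rad, with upper faces near the expected 92 mm.

**Forces and surroundings:** the force readings at the end of each press were 8 to 19 N. After I backed off, the tool read about 1 N or less. By eye, the tray, pots, jar, scoop and reel stand where they did at the start; I did not measure their positions.

**Checks that disagreed:** in the last top-camera check, clip 1 was hidden by the arm. Clip 4 read 0.13 rad, probably because of stray pixels from the gripper (z up to 233 mm). Both clips read flat in the wrist and scene views. The press on clip 4 also stopped on the 22 N force threshold, at the same height as the others.

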